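Weed out the blown tins

ROBOT

A 7-joint arm with a two-finger parallel gripper is mounted at the origin on a cart in front of the work surface, level with it; the furniture and walls round the work are solid. World frame = base frame: x ahead of the robot, y to its left, z up, the work surface at z = 0. Lengths are in m, angles in rad, forces in N, time in s.
With the tool pointing down it reaches from about 0.4 to 0.85 m from the base axis. Payload 6.9 kg.
Tool frame: the origin (TCP) lies midway between the tips of the shut fingers; the grasp point (between the pads) lies behind it (ctrl.pinch_z is the z of the grasp point in the tool frame, in m); z points along the fingers, y is the line along which they close (so a half turn about z gives the same grasp; the last joint's range is limited). The gripper opens to 85 mm and grips with 20 to 120 N. Pads are 22 mm wide; open, the fingers measure 114 mm over their backs; the gripper's body (76 mm by 85 mm) begins 54 mm behind the grasp point. The pads swing forward as they close: fully open they stand 13 mm farther back than shut.
Start: joints at [-1.075, 0.507, -0.238, 1.5, 0.126, 1.149, -0.155], TCP at [0.238, 0.578, 0.204] pointing down, gripper open.
Joint ranges: [-3.08, 3.08], [-0.24, 2.05], [-1.43, 1.35], [0, 2.5], [-1.52, 4.66], [0.17, 1.96], [-2.89, 2.89]. Speed limits (rad/s): [2.39, 2.39, 3.14, 3.14, 3.14, 3.14, 3.14].

INTERFACE

Orientations are given as a unit quaternion [w, x, y, z].
In Python, from station import ctrl, get_state, vision, ticket, models gives the robot as it stands. Calls block until the motion is done:
- ctrl.movep(position, orientation): joint-space move of the TCP to a pose.
- ctrl.movel(position, frame=None, max_speed=0.15): straight line of the TCP; frame=None keeps the orientation; max_speed is the mean speed in m/s.
- ctrl.set_joints(angles): joint-space move.
- ctrl.ungrasp() and ctrl.close_gripper(force=None): open the fingers fully, or close them until they stop; force is the grip in N (None keeps the last).
- ctrl.pause(seconds).
- ctrl.ik(position, orientation): joint angles nearest the present ones, or None.
- get_state(): the state.
- vision.grab_frame(name): name is "scene" or "top"; returns (picture, depth): 420x560x3 uint8, blue, green, red; 420x560 float32, m along the optical axis (not along the pixel's ray), 0 where there is no reading.
- vision.camera_info(name): a dict with "mtx" (3x3 intrinsics, pixels), "dist_coeffs" ([k1, k2, p1, p2, k3] as OpenCV has them; the pictures are not rectified), "R" (3x3) and "t" (3): a world point X has camera coordinates R X + t. Camera axes: x right, y down, z forward; pixel columns grow to the right and rows downward; lengths in m; the calibration is good to about 2 mm. A picture is of the moment at which its call begins. camera_info takes no time and is no camera call.
A pose or a line that the arm cannot do raises ctrl.Unreachable and nothing moves.
- ticket.close_job(): hands the job in; it is judged then, once.
Trained networks look in the newest picture that a camera, given by its name, has taken for a name from the list of things; names that differ only in an ending like _2 or _b are one class to them, and where a whole thing is asked for, a point or a joint stands for the part that bears it (a point fixed in the world has none). Each returns a list of dicts, best first, with "p" (0 to 1); they miss things now and then, are a little off and sometimes report something else, mostly with a low value. They report only what shows in the picture. A call takes as long as a camera call.
- models.recognise(camera, target): "point" ([column, row] in pixels, amid what is visible of it).
- models.masks_of(camera, target): "mask" (420x560 bool, what is visible of it) and "point" ([column, row] in pixels, amid what is visible of it).
The state is a dict: "time": time; "qpos": joint angles; "qd": joint speeds; "tau": joint torques, N m; "tcp_pos": TCP position; "eef_rot": TCP orientation; "contact_force": force on the tool from outside, world axes, zero at the start; "wrist_torque": the same for the moment, N m; "width": finger opening in m; "gripper_force": force on a finger pad.
Only numpy, scipy, OpenCV 4.12 (cv2) and the standard library are available. Lean on these libraries where they do the work, as an engineer would, in place of code of your own. Each camera call takes 0.05 s, during which the arm holds its last target. There are 200 camera calls.

TASK

Two of the four flat fish tins are blown: their bases bulge, so they rock when pressed at an end, while the sound ones lie steady. Find out which are which, set each blown tin flat over one of the two round openings of the low steel stand so that its bulge hangs in the opening and it no longer rocks, and stack the two sound ones squarely one on the other on the worktop. Do not turn any tin over on the way, and leave the little red-lidded pot where it stands.

Things in the scene. Friction and masses are not known exactly. Their poses are not given: they have to be found in the camera images.
- tin_a_mid (a point): One of four like flat fish tins, 110 mm long (x axis), 62 mm wide (y), 21 mm tall, 0.15 kg; point at its centre, half-way up, z up. Sound ones stand on a flat foot and do not stir. Blown ones (two, not told which) stand on a dome under the middle of the base: 2 N down within 12 mm of an end tips that end down 3 mm (0.07 rad) till the body lands 3.5 mm up from the dome; let go, it levels
- tin_b_mid (a point): One of four like flat fish tins, 110 mm long (x axis), 62 mm wide (y), 21 mm tall, 0.15 kg; point at its centre, half-way up, z up. Sound ones stand on a flat foot and do not stir. Blown ones (two, not told which) stand on a dome under the middle of the base: 2 N down within 12 mm of an end tips that end down 3 mm (0.07 rad) till the body lands 3.5 mm up from the dome; let go, it levels
- tin_c_mid (a point): One of four like flat fish tins, 110 mm long (x axis), 62 mm wide (y), 21 mm tall, 0.15 kg; point at its centre, half-way up, z up. Sound ones stand on a flat foot and do not stir. Blown ones (two, not told which) stand on a dome under the middle of the base: 2 N down within 12 mm of an end tips that end down 3 mm (0.07 rad) till the body lands 3.5 mm up from the dome; let go, it levels
- tin_d_mid (a point): One of four like flat fish tins, 110 mm long (x axis), 62 mm wide (y), 21 mm tall, 0.15 kg; point at its centre, half-way up, z up. Sound ones stand on a flat foot and do not stir. Blown ones (two, not told which) stand on a dome under the middle of the base: 2 N down within 12 mm of an end tips that end down 3 mm (0.07 rad) till the body lands 3.5 mm up from the dome; let go, it levels
- stand_top (a point): low stand of steel sheet, fixed: flat top 246 mm long (its x axis) by 90 mm wide (its y axis), 50 mm over the worktop, with two round openings 46 mm across, centred 60 mm either side of the middle along x. Point at the middle of its top face; z up. A blown tin centred within 10 mm of an opening lets its bulge down into it and rests on the sheet
- pot_mid (a point): small white pot with a red lid standing loose by the tins, 58 mm across, 50 mm tall; point on its axis, 25 mm over the worktop
- drainer_corner (a point): top of the near right corner of the red dish drainer, which is fixed and fills the worktop behind (+x) and to the left (+y) of this point; 115 mm high, the plates in it higher. Go round it, not across
- cabinet_edge (a point): a point on the lower front edge of the closed wall cabinet, which runs along y above the back of the worktop and reaches from there backward (+x) and upward; nothing hangs lower in front of it

How it is judged:
By the outcome, as a careful person would: the job done as asked, in the order asked, and still so for the second after the job is handed in, with the robot touching nothing.
It also fails if it takes over 72 s, if anything falls off the work surface, if the arm or the gripper's body presses on something with over 40 N, if the wrist force passes 120 N, or if a joint passes its speed limit or range.

## Working session

There is one attempt and no reset: what is moved stays moved. The work goes in short steps, each a Python script; the robot and the scene stay as the last script left them, time stands still between calls to the robot, and variables do not carry over. Pictures are saved under pics/ and viewed, at most 10 in all, crops included, and the job is handed in when it is done.

```bash
ls; mkdir -p pics
python3 - <<'E'
from station import ctrl,get_state,vision,models
import cv2,numpy as np
for n in("scene","top"):
    im,d=vision.grab_frame(n); cv2.imwrite(f"pics/{n}0.png",im); np.save(f"pics/{n}0.npy",d)
    c=vision.camera_info(n); print(n,c)
    for t in("tin_a_mid","stand_top","pot_mid","drainer_corner"):
        print(t,[(np.round(r["point"]),round(r["p"],2)) for r in models.recognise(n,t)][:6])
s=get_state();print(s,ctrl.pinch_z)
E
```

```text
pics
scene {'mtx': array([[415.56029898,   0.        , 277.26292062],
       [  0.        , 415.56029898, 206.40231126],
       [  0.        ,   0.        ,   1.        ]]), 'dist_coeffs': array([-0.06392194,  0.        ,  0.        ,  0.        ,  0.        ]), 'R': array([[ 5.70461136e-01, -8.21324476e-01, -4.45463896e-04],
       [-5.01898136e-01, -3.48170170e-01, -7.91754883e-01],
       [ 6.50132567e-01,  4.51888967e-01, -6.10838774e-01]]), 't': array([-0.32239616,  0.47880324,  1.14560787])}
tin_a_mid [(array([287., 308.]), 0.82)]
stand_top [(array([199., 243.]), 0.85)]
pot_mid [(array([249., 280.]), 0.67)]Traceback (most recent call last):
  File "<stdin>", line 7, in <module>
ValueError: it knows: pot_mid, stand_top, tin_a_mid, tin_b_mid, tin_c_mid, tin_d_mid
```

Run:
```python
from station import ctrl,get_state,vision,models
import cv2,numpy as np
ims=[]
for n in("scene","top"):
    im,d=vision.grab_frame(n); cv2.imwrite(f"pics/{n}0.png",im); np.save(f"pics/{n}0.npy",d); ims.append(im)
    if n=="top":print(n,vision.camera_info(n))
    for t in("tin_a_mid","stand_top","pot_mid"):
        print(t,[(np.round(r["point"]),round(r["p"],2)) for r in models.recognise(n,t)][:6])
s=get_state();print(s,ctrl.pinch_z)
```

```text
tin_a_mid [(array([289., 309.]), 0.86)]
stand_top [(array([201., 242.]), 0.7)]
pot_mid [(array([249., 281.]), 0.78)]
top {'mtx': array([[503.03293274,   0.        , 277.63078501],
       [  0.        , 503.03293274, 207.65963326],
       [  0.        ,   0.        ,   1.        ]]), 'dist_coeffs': array([0.03959588, 0.        , 0.        , 0.        , 0.        ]), 'R': array([[ 0.32429172, -0.94594782, -0.00419508],
       [-0.85407144, -0.29088211, -0.43121871],
       [ 0.40669013,  0.14342355, -0.90223768]]), 't': array([-0.19892467,  0.52626094,  1.58012975])}
tin_a_mid [(array([299., 273.]), 0.78)]
stand_top [(array([185., 228.]), 0.58)]
pot_mid [(array([260., 254.]), 0.61)]
{'time': 0.6, 'qpos': array([-1.07549376,  0.50747724, -0.23759529,  1.50022142,  0.12570995,
        1.14890697, -0.15478761]), 'qd': array([-3.67223803e-04, -8.84806052e-05,  6.79372091e-04, -1.78222333e-04,
        3.69646549e-04, -1.40096423e-03,  6.08965016e-04]), 'tau': array([ 9.06934133e-05, -6.20041752e+01, -2.18323410e+00, -2.49865669e+01,
        1.40513229e-02,  2.69333272e-03, -1.52448285e-05]), 'tcp_pos': array([0.23752396, 0.57808022, 0.20408155]), 'eef_rot': array([ 2.64314074e-07,  1.93674075e-01,  9.81065927e-01, -1.72006882e-05]), 'contact_force': array([ 0.45307941, -0.18694844,  0.42201035]), 'wrist_torque': array([-0.00998025, -0.02710488,  0.01431476]), 'gripper_force': 0.0, 'width': 0.08579149803509979} -0.0187
```

View pics/scene0.png

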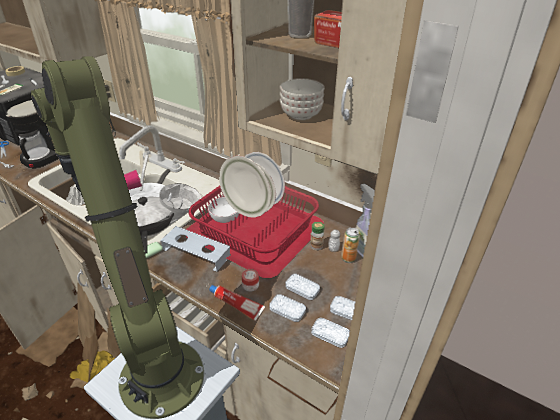

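View pics/top0.png

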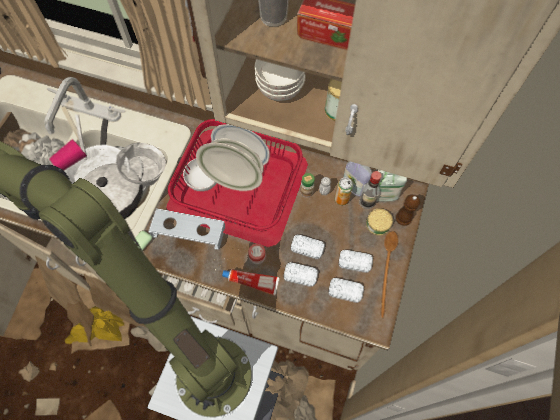

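The scene view shows four white tins at about (288,307), (303,287), (330,331), (343,307), the stand at (195,247) and the pot at (249,281). In the top view the tins are at (308,246), (300,273), (355,261), (346,290), with openings near (170,223) and (203,230).

```bash
cat > h.py <<'E'
from station import ctrl,get_state,vision,models,ticket
import cv2,numpy as np
def cloud(n,d):
    c=vision.camera_info(n); h,w=d.shape
    uv=np.stack(np.meshgrid(np.arange(w),np.arange(h)),-1).reshape(-1,1,2).astype(np.float64)
    xy=cv2.undistortPoints(uv,c["mtx"],c["dist_coeffs"])[:,0]
    P=np.c_[xy,np.ones(len(xy))]*d.reshape(-1,1)
    return ((P-c["t"])@c["R"]).reshape(h,w,3)
def project(n,X):
    c=vision.camera_info(n)
    return cv2.projectPoints(np.float64(X).reshape(-1,1,3),cv2.Rodrigues(c["R"])[0],c["t"],c["mtx"],c["dist_coeffs"])[0][:,0]
def onplane(n,uv,z):
    c=vision.camera_info(n); xy=cv2.undistortPoints(np.float64(uv).reshape(-1,1,2),c["mtx"],c["dist_coeffs"])[:,0]
    r=np.c_[xy,np.ones(len(xy))]@c["R"]; o=-c["R"].T@c["t"]
    return o+r*((z-o[2])/r[:,2])[:,None]
def blobs(n,im,d,z0,z1,box,white=None,amin=60):
    P=cloud(n,d); m=(d>0)&(P[...,2]>z0)&(P[...,2]<z1)
    m&=(P[...,0]>box[0])&(P[...,0]<box[1])&(P[...,1]>box[2])&(P[...,1]<box[3])
    if white: m&=im.min(-1)>white
    k,l,st,_=cv2.connectedComponentsWithStats(m.astype(np.uint8),connectivity=4); out=[]
    for i in range(1,k):
        if st[i,4]<amin: continue
        q=P[l==i]; (cx,cy),(a,b),ang=cv2.minAreaRect((q[:,:2]*1000).astype(np.float32))
        if a<b: a,b,ang=b,a,ang+90
        ang=(ang+90)%180-90
        out.append(dict(c=np.round([cx,cy])/1000,L=round(a),W=round(b),ang=round(np.radians(ang),3),z=round(float(np.median(q[:,2])),4),n=len(q),mean=np.round(q[:,:2].mean(0),3)))
    return out
E
python3 - <<'E'
from h import *
for n in("scene","top"):
    im=cv2.imread(f"pics/{n}0.png");d=np.load(f"pics/{n}0.npy");P=cloud(n,d)
    print(n)
    for b in blobs(n,im,d,.013,.032,(.3,1,-.5,.5)):print(b)
    print("stand/pot");
    for b in blobs(n,im,d,.043,.056,(.3,1,-.3,.8)):print(b)
    print("drain");
    for b in blobs(n,im,d,.105,.122,(.4,1.1,-.3,.8),amin=30):print(b)
    m=(P[...,2]>.3)&(P[...,0]>.3)&(P[...,1]<.3)&(P[...,1]>-.4)&(d>0)
    q=P[m&(P[...,0]>.6)]
    if len(q):
        i=np.argsort(q[:,2])[:len(q)//20]; print("cab",q[i][::60].round(3)[:12], 'minx',np.percentile(q[:,0],[0,1,5]))
    print("px",[P[int(v),int(u)].round(3) for u,v in ([(249,281),(287,308)] if n=="scene" else [(308,246),(300,273),(355,261),(346,290),(257,253)])])
E
```

```text
scene
{'c': array([0.678, 0.185]), 'L': 311, 'W': 251, 'ang': np.float64(-1.558), 'z': 0.0239, 'n': 1939, 'mean': array([0.66, 0.14])}
{'c': array([ 0.879, -0.069]), 'L': 179, 'W': 13, 'ang': np.float64(-1.558), 'z': 0.0227, 'n': 149, 'mean': array([ 0.881, -0.073])}
{'c': array([0.343, 0.398]), 'L': 80, 'W': 50, 'ang': np.float64(-0.294), 'z': 0.023, 'n': 153, 'mean': array([0.337, 0.396])}
{'c': array([0.543, 0.031]), 'L': 88, 'W': 54, 'ang': np.float64(-0.843), 'z': 0.0238, 'n': 163, 'mean': array([0.542, 0.033])}
{'c': array([0.435, 0.143]), 'L': 84, 'W': 17, 'ang': np.float64(0.067), 'z': 0.0212, 'n': 63, 'mean': array([0.435, 0.146])}
{'c': array([ 0.703, -0.216]), 'L': 53, 'W': 27, 'ang': np.float64(-1.275), 'z': 0.0231, 'n': 61, 'mean': array([ 0.701, -0.219])}
{'c': array([ 0.539, -0.045]), 'L': 158, 'W': 23, 'ang': np.float64(-0.085), 'z': 0.0163, 'n': 83, 'mean': array([ 0.533, -0.044])}
{'c': array([ 0.499, -0.149]), 'L': 112, 'W': 68, 'ang': np.float64(1.571), 'z': 0.0194, 'n': 485, 'mean': array([ 0.499, -0.15 ])}
{'c': array([ 0.397, -0.006]), 'L': 54, 'W': 24, 'ang': 
[... 5889 characters left out ...]
.float64(0.303), 'z': 0.1083, 'n': 84, 'mean': array([ 0.71 , -0.078])}
{'c': array([ 0.703, -0.206]), 'L': 52, 'W': 25, 'ang': np.float64(1.464), 'z': 0.1142, 'n': 47, 'mean': array([ 0.701, -0.207])}
cab [[ 0.698  0.114  0.3  ]
 [ 0.649  0.18   0.304]
 [ 0.695  0.12   0.307]
 [ 0.646  0.128  0.311]
 [ 0.604  0.162  0.315]
 [ 0.647  0.174  0.321]
 [ 0.6    0.106  0.333]
 [ 0.601  0.147  0.356]
 [ 0.616  0.058  0.458]
 [ 0.615  0.117  0.462]
 [ 0.616 -0.038  0.464]
 [ 0.604 -0.256  0.467]] minx [0.6000001  0.60004986 0.60025532]
px [array([ 0.5  , -0.15 ,  0.023]), array([ 0.4  , -0.153,  0.017]), array([ 0.503, -0.318,  0.015]), array([ 0.395, -0.316,  0.014]), array([0.41 , 0.004, 0.05 ])]
```

```bash
cat >> h.py <<'E'
def quat(th,k=0):  # tool down, fingers close across a tin whose long axis is at th
    a=th/2+np.pi/2*k; return [0,float(np.cos(a)),float(np.sin(a)),0]
STAND=np.array([.425,.270]); STH=-1.443
u=np.array([np.cos(STH),np.sin(STH)]); H1=STAND+.06*u; H2=STAND-.06*u
TINS=[(.501,-.1475,-1.585),(.398,-.1555,-1.46),(.504,-.317,-1.43),(.395,-.3145,-1.43)]
E
python3 - <<'E'
from h import *
im=cv2.imread("pics/top0.png")
for n in("scene","top"):
    P=cloud(n,np.load(f"pics/{n}0.npy")).reshape(-1,3)
    print(n,"rows x .43..53, cols y -.06...40 step .04: max z mm")
    for x in np.arange(.42,.53,.01):
        print(round(x,2),[int(1000*P[s,2].max()) if (s:=(P[:,0]>x)&(P[:,0]<=x+.01)&(P[:,1]>y)&(P[:,1]<=y+.04)&(P[:,2]<.4)).any() else -1 for y in np.arange(-.06,.4,.04)])
    s=(P[:,1]>-.05)&(P[:,1]<.4)&(P[:,0]>.45)&(P[:,0]<.6)&(P[:,2]<.42);print("plates",P[s][P[s,2].argmax()])
for nm,(x,y,z,th) in dict(w0=(.4,.4,.2,STH),h2=(*H2,.06,STH),h1=(*H1,.06,STH),h1u=(*H1,.2,STH),mid=(.405,0.,.2,STH),t0=(*TINS[0][:2],0.,TINS[0][2]),t1=(*TINS[1][:2],0.,TINS[1][2]),t2=(*TINS[2][:2],0,TINS[2][2]),t3=(*TINS[3][:2],0,TINS[3][2])).items():
    for k in(0,1): 
        q=ctrl.ik([x,y,z],quat(th,k)); print(nm,k,None if q is None else np.round(q,2))
cv2.imwrite("pics/crop.png",cv2.resize(im[170:310,140:410],None,fx=2.9,fy=2.9,interpolation=cv2.INTER_CUBIC))
E
```

```text
scene rows x .43..53, cols y -.06...40 step .04: max z mm
0.42 [29, 55, 54, 2, 6, 54, 52, 56, 52, 52, 52, 54]
0.43 [3, 54, 51, 4, 3, 54, 55, 58, 51, 54, 53, 50]
0.44 [3, 50, -1, 3, 3, 56, 51, 53, 53, 55, 54, 54]
0.45 [19, 21, 20, 21, 19, 55, 54, 57, 56, 54, 53, 51]
0.46 [21, 124, 125, 127, 123, 126, 122, 124, 125, 124, 1, 2]
0.47 [18, 126, 124, 123, 123, 125, 124, 122, 123, 125, -4, -1]
0.48 [122, 126, 84, 84, 93, 91, 92, 88, 90, 121, 121, -1]
0.49 [125, 115, 49, 60, 60, 55, 52, 61, 50, 118, 125, 7]
0.5 [123, 118, 23, 27, 20, 29, -1, -1, 25, 42, 125, 19]
0.51 [125, 42, 28, 26, 27, 26, 28, 26, 26, 44, 123, 16]
0.52 [121, 47, 27, 27, 28, 27, 24, 25, 29, 33, 121, 16]
0.53 [124, 44, 27, 28, 25, 26, 24, 27, 24, 44, 124, 18]
plates [0.5985586  0.16215766 0.36634271]
top rows x .43..53, cols y -.06...40 step .04: max z mm
0.42 [14, 56, 60, 7, 10, 58, 55, 59, 60, 55, 57, 59]
0.43 [7, 55, 56, 8, 8, 58, 55, 58, 58, 61, 60, 54]
0.44 [6, 54, 10, 10, 9, 60, 58, 59, 60, 60, 57, 57]
0.45 [17, 27, 23, 28, 24, 61, 60, 58, 58, 61, 58, 55]
0.46 [24, 127, 128, 133, 125, 126, 128, 129, 125, 124, -1, 2]
0
[... 630 characters left out ...]
.68 -0.57]
h1 0 [-0.05  0.54 -0.67  2.06  0.51  0.72  2.23]
h1 1 [-0.55  0.47  0.07  2.06 -0.05  0.61 -0.32]
h1u 0 [-0.    0.34 -0.68  1.87  0.25  1.02  2.48]
h1u 1 [-0.58  0.29  0.1   1.87 -0.04  0.98 -0.34]
mid 0 [-0.93  0.33  1.16  2.05 -0.36  0.99 -2.6 ]
mid 1 [-0.29  0.17  0.27  2.04 -0.06  0.93  0.14]
t0 0 [ 0.57  0.65 -0.51  2.    0.54  0.62  2.83]
t0 1 [ 0.12  0.62  0.18  2.01 -0.21  0.53  0.44]
t1 0 [-0.35  0.85  1.15  2.26 -1.14  0.86 -1.44]
t1 1 [ 0.15  0.54  0.23  2.25 -0.33  0.38  0.77]
t2 0 [-0.07  1.01  1.15  1.82 -1.07  1.09 -1.5 ]
t2 1 [ 0.23  0.74  0.49  1.82 -0.5   0.71  1.14]
t3 0 [ 0.06  0.81  0.95  2.06 -0.97  0.8  -1.39]
t3 1 [ 0.32  0.65  0.47  2.06 -0.54  0.56  1.31]
```

View pics/crop.png

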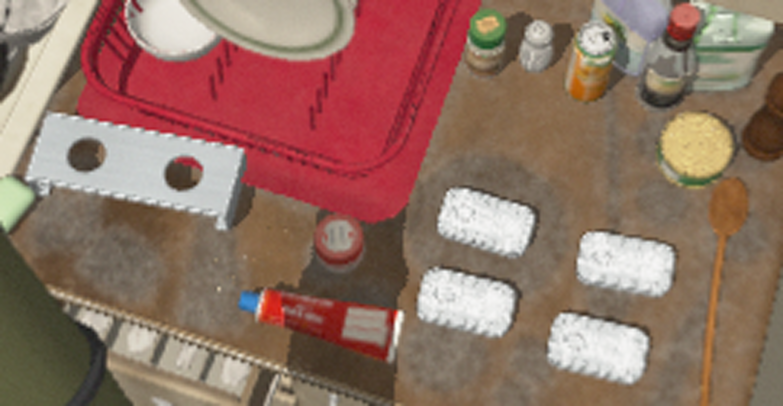

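The crop shows opening 1 at (183,173) and opening 2 at (85,153). The drainer rim passes right behind opening 1, so a finger can't go down on that side. I'll set that tin down in front of the opening and push it in with the open fingers. Press tests come first.

```bash
cat >> h.py <<'E'
def press(i,s,n=14):
    x,y,th=TINS[i]; e=np.array([np.cos(th),np.sin(th)]); e*=np.sign(e[1])*s
    p=np.array([x,y])+.054*e
    ctrl.movep([*p,.027],quat(th,1)) if get_state()["tcp_pos"][2]<.1 else (ctrl.movep([*p,.05],quat(th,1)),ctrl.movel([*p,.027]))
    f0=get_state()["contact_force"][2]; log=[]
    for z in np.arange(.0225,.0155,-.001):
        ctrl.movel([*p,z],max_speed=.03); st=get_state(); f=st["contact_force"][2]-f0
        log.append((round(st["tcp_pos"][2]*1000,1),round(f,1)))
        if f>5: break
    ctrl.movel([*p,.035],max_speed=.15); print(i,log,"t",round(get_state()["time"],2))
E
python3 - <<'E'
from h import *
print("holes", onplane("top",[[203.1,229.7],[169.3,222.8]],.05).round(4), onplane("scene",[[208,248],[180,239]],.05).round(4),H1,H2)
ctrl.close_gripper(20)
ctrl.movep([.40,.40,.2],quat(STH,1))
ctrl.movel([.405,-.02,.2],max_speed=.4); print(get_state()["time"],ctrl.pinch_z)
press(0,-1)
E
```

```text
holes [[0.4304 0.2093 0.05  ]
 [0.4168 0.3305 0.05  ]] [[0.4313 0.2102 0.05  ]
 [0.4078 0.3279 0.05  ]] [0.43264693 0.21048929] [0.41735307 0.32951071]
3.5167 -0.0187
0 [(np.float64(22.9), np.float64(-1.0)), (np.float64(21.6), np.float64(-1.8)), (np.float64(20.4), np.float64(-0.4)), (np.float64(19.4), np.float64(-0.8)), (np.float64(18.4), np.float64(-0.4)), (np.float64(17.4), np.float64(-2.2)), (np.float64(16.4), np.float64(-0.2))] t 6.89
```

Run:
```python
from h import *
x,y,th=TINS[0]
p=[x+.0,y-.048]
ctrl.movel([*p,.025]); f0=get_state()["contact_force"]
for z in (.020,.017,.014):
    ctrl.movel([*p,z],max_speed=.03); s=get_state(); print(s["tcp_pos"].round(4),(s["contact_force"]-f0).round(2),s["width"])
im,d=vision.grab_frame("scene"); cv2.imwrite("pics/p1.png",cv2.resize(im[230:360,220:370],None,fx=4,fy=4,interpolation=cv2.INTER_CUBIC))
print(s["time"])
```

```text
[ 0.5008 -0.1957  0.0198] [ 0.62 -0.49  0.48] -9.287255510187937e-05
[ 0.5009 -0.1955  0.0169] [1.07 0.54 0.61] -0.0003599834040456021
[ 0.5009 -0.1954  0.0138] [ 1.17  0.03 -0.37] 0.0002553529011932851
7.9583
```

View pics/p1.png

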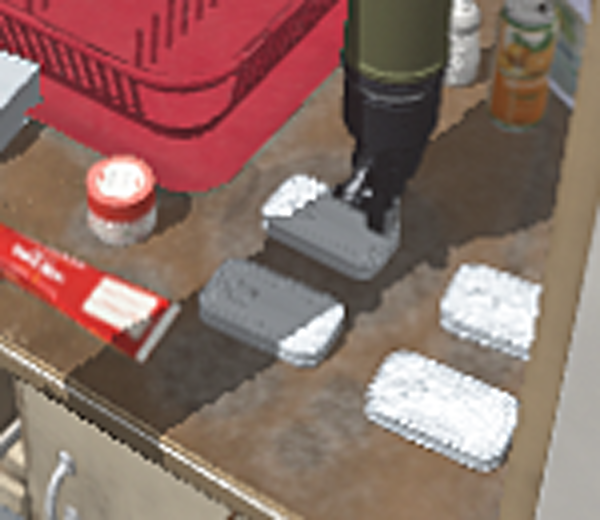

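The picture shows the closed fingers over the right end of the back tin at (385,225), with no visible gap. I'll fit the tin's tilt from depth and go on down carefully.

```bash
cat >> h.py <<'E'
def slope(i,d,n="top"):  # mm height & slope (rad) of tin top along +y
    x,y,th=TINS[i]; P=cloud(n,d).reshape(-1,3); e=np.array([np.cos(th),np.sin(th)]); e*=np.sign(e[1])
    r=P[:,:2]-[x,y]; a=r@e; b=r@[e[1],-e[0]]
    m=(abs(a)<.05)&(abs(b)<.025)&(P[:,2]>.008)&(P[:,2]<.03)
    A=np.c_[a[m],b[m],np.ones(m.sum())]; s=np.linalg.lstsq(A,P[m,2],rcond=None)[0]; return s.round(4),m.sum()
E
python3 - <<'E'
from h import *
for n in("top","scene"):
    d0=np.load(f"pics/{n}0.npy"); im,d=vision.grab_frame(n)
    print(n,[slope(i,d0,n) for i in range(4)],"now",slope(0,d,n))
x,y,th=TINS[0]; p=[x,y-.048]
f0=-.3
for z in (.012,.010,.008,.006,.004):
    ctrl.movel([*p,z],max_speed=.03); s=get_state(); f=s["contact_force"]; print(s["tcp_pos"].round(4),f.round(2))
    if f[2]>6: break
im,d=vision.grab_frame("scene");print(slope(0,d,"scene"),get_state()["time"])
im,d=vision.grab_frame("top");print(slope(0,d))
cv2.imwrite("pics/p2.png",cv2.resize(im[220:320,270:390],None,fx=5,fy=5,interpolation=cv2.INTER_CUBIC))
E
```

```text
top [(array([0.0053, 0.0347, 0.0214]), np.int64(388)), (array([0.0042, 0.0134, 0.0213]), np.int64(419)), (array([-0.0051, -0.0011,  0.021 ]), np.int64(404)), (array([-0.0011, -0.0118,  0.0211]), np.int64(439))] now (array([-0.0052,  0.0214,  0.0212]), np.int64(308))
scene [(array([ 0.0073, -0.0059,  0.0195]), np.int64(338)), (array([-0.0227, -0.0214,  0.02  ]), np.int64(377)), (array([0.0254, 0.008 , 0.0208]), np.int64(261)), (array([0.008 , 0.0213, 0.0203]), np.int64(462))] now (array([0.006 , 0.0183, 0.0194]), np.int64(312))
[ 0.5009 -0.1955  0.0119] [-0.48 -0.67  0.08]
[ 0.5009 -0.1955  0.0099] [-0.28  0.01  0.45]
[ 0.5009 -0.1955  0.0079] [-0.49 -0.42  0.48]
[ 0.5009 -0.1955  0.0059] [0.23 0.53 0.52]
[ 0.5009 -0.1955  0.0039] [ 0.69  0.   -0.06]
(array([ 0.0066, -0.0182,  0.0195]), np.int64(273)) 9.4083
(array([0.0082, 0.0128, 0.0205]), np.int64(305))
```

View pics/p2.png

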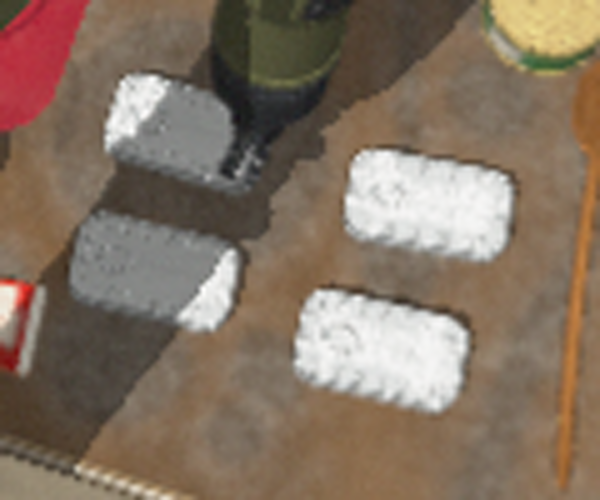

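Run:
```python
from h import *
s=get_state(); print(s["tcp_pos"],s["eef_rot"],s["width"])
X=s["tcp_pos"]
for z in(.004,.014,.024):
    p=[X[0],X[1],z]; print(z,"top",project("top",p).round(1),((project("top",p)-[270,220])*5).round(),"scene",project("scene",p).round(1))
for n in("top","scene"):
    im,d=vision.grab_frame(n); P=cloud(n,d); u,v=project(n,[X[0],X[1],.03])[0].astype(int)
    print(n,(P[v-8:v+9:2,u-8:u+9:2,2]*1000).astype(int))
    q=P[(abs(P[...,0]-X[0])<.04)&(abs(P[...,1]-X[1])<.04)&(P[...,2]>.026)&(P[...,2]<.08)]
    print(q[q[:,2].argsort()][:8].round(3),len(q), q.mean(0))
    g=(abs(P[...,0]-X[0])<.06)&(abs(P[...,1]-X[1])<.09)&(P[...,2]>.012)&(P[...,2]<.026);q=P[g];print(q.min(0),q.max(0))
```

```text
[ 0.5009633  -0.19549693  0.00397839] [-3.91644725e-05  7.12092290e-01  7.02085870e-01 -1.65861367e-05] -1.9867846454337813e-05
0.004 top [[320.3 251.8]] [[251. 159.]] scene [[314.4 294.1]]
0.014 top [[320.5 250.7]] [[252. 154.]] scene [[314.6 292.1]]
0.024 top [[320.7 249.7]] [[253. 149.]] scene [[314.8 290.1]]
top [[ 22  24 169 182 185 194 193 195 187]
 [ 22  14 115 162 173 178 185 172 172]
 [ 16  16  25 154 159 154 100 129   3]
 [ 29  23  14 143 137 153  99   3   1]
 [ 28  28 103 139 135  88   0  -4   3]
 [ 24  21 117 132 122 107   0   1   1]
 [ 24 131 129 125 124   2   4   0   3]
 [ 19  25 120 130 128   0   0   4   0]
 [ -1  14  16  18   6   3   6   5   3]]
[[ 0.529 -0.159  0.026]
 [ 0.498 -0.158  0.027]
 [ 0.474 -0.169  0.028]
 [ 0.476 -0.175  0.028]
 [ 0.471 -0.184  0.028]
 [ 0.492 -0.167  0.028]
 [ 0.494 -0.173  0.028]
 [ 0.499 -0.165  0.029]] 11 [ 0.49026986 -0.17535394  0.03276615]
[ 0.46184407 -0.28535205  0.01201739] [ 0.53579117 -0.10559769  0.02595213]
scene [[ 124  123  115  119   79   95   98   73    0]
 [ 119  125  124  113   88   84   75    2    0]
 [  16   14  111  103   88   72   65   -2   -3]
 [  21   19   19   55   81   57   52    0    1]
 [  18   18   20   45   51   43   42    1   -3]
 [  19   18   15   18   40   37   19   -2   -2]
 [  18   18   15   18   19   23    8    2   -3]
 [  16   22   18   15 1078   13    0    0    0]
 [  16   19   20   18   14   -2    2   -2   -1]]
[[ 0.493 -0.204  0.033]
 [ 0.496 -0.206  0.036]
 [ 0.493 -0.204  0.037]
 [ 0.5   -0.207  0.038]
 [ 0.49  -0.202  0.039]
 [ 0.494 -0.203  0.041]
 [ 0.487 -0.2    0.041]
 [ 0.501 -0.207  0.042]] 54 [ 0.49472084 -0.20318535  0.05750116]
[ 0.4652863  -0.28547468  0.01264112] [ 0.53062782 -0.10555362  0.02557511]
```

Run:
```python
from h import *
x,y,th=TINS[0]; p=[x,y-.048]
def f(): return np.mean([get_state()["contact_force"] for _ in range(3)],0)
for z in np.arange(.003,-.0125,-.001):
    ctrl.movel([*p,z],max_speed=.03); F=f(); s=get_state(); print(round(s["tcp_pos"][2]*1000,1),F.round(1),s["wrist_torque"].round(2))
    if F[2]>5: break
im,d=vision.grab_frame("top");print(slope(0,d),get_state()["time"])
print([b for b in blobs("top",im,d,.013,.032,(.35,.6,-.4,-.09),amin=200)])
```

```text
2.9 [ 0.2  0.2 -0. ] [-0.   -0.01  0.02]
1.9 [ 0.6 -0.8  0.5] [-0.   -0.    0.03]
0.9 [ 0.9  0.2 -0.2] [-0.    0.01  0.04]
-0.1 [-0.1  0.7  0.2] [-0.05 -0.01  0.01]
-1.1 [ 0.2 -0.2 -0.3] [-0.03 -0.01 -0.03]
-2.1 [ 0.2 -0.2 -0.3] [ 0.01 -0.03 -0.  ]
-3.1 [ 0.1  0.2 -0.2] [ 0.01 -0.06  0.05]
-4.1 [-0.9 -0.5 -0.2] [ 0.01 -0.05 -0.05]
-5.1 [-0.2 -0.5  1.3] [ 0.05 -0.02  0.  ]
-6.1 [ 0.6 -0.7 -1.2] [0.02 0.03 0.04]
-7.0 [-0.2  0.6 -0.3] [ 0.02 -0.03  0.01]
-8.0 [ 0.3  0.3 -0.5] [ 0.02  0.   -0.01]
-8.7 [-0.5 -0.2  4. ] [0.03 0.14 0.04]
-9.0 [-2.8  0.4 14.7] [ 0.3   0.55 -0.03]
(array([ 0.0692, -0.0173,  0.0209]), np.int64(287)) 13.1083
[{'c': array([ 0.501, -0.134]), 'L': 85, 'W': 66, 'ang': np.float64(-1.502), 'z': 0.0225, 'n': 386, 'mean': array([ 0.5  , -0.133])}, {'c': array([ 0.505, -0.317]), 'L': 109, 'W': 65, 'ang': np.float64(-1.43), 'z': 0.0212, 'n': 547, 'mean': array([ 0.504, -0.317])}, {'c': array([ 0.398, -0.154]), 'L': 110, 'W': 65, 'ang': np.float64(-1.468), 'z': 0.0213, 'n': 560, 'mean': array([ 0.398, -0.154])}, {'c': array([ 0.395, -0.313]), 'L': 110, 'W': 64, 'ang': np.float64(-1.476), 'z': 0.0212, 'n': 588, 'mean': array([ 0.395, -0.314])}]
```

Depth fit gives a slope of 0.069 rad, so tin 0 is blown. It also shows that the closed tips sit about 26 mm above the reported TCP. Testing the others with that correction.

```bash
cat >> h.py <<'E'
def press2(i,s,off=.050):
    x,y,th=TINS[i]; e=np.array([np.cos(th),np.sin(th)]); e*=np.sign(e[1])*s
    p=np.array([x,y])+off*e
    ctrl.movep([*p,.004],quat(th,1)); ctrl.movel([*p,-.003],max_speed=.08); log=[]
    for z in (-.0045,-.0055,-.0065,-.0075,-.0085,-.0092):
        ctrl.movel([*p,z],max_speed=.03); F=np.mean([get_state()["contact_force"][2] for _ in range(3)])
        log.append((round(get_state()["tcp_pos"][2]*1000,1),round(F,1)))
        if F>5: break
    im,d=vision.grab_frame("top"); im,d2=vision.grab_frame("scene")
    print(i,log,slope(i,d)[0],slope(i,d2,"scene")[0]); ctrl.movel([*p,.004],max_speed=.2)
    print("t",round(get_state()["time"],2))
E
python3 - <<'E'
from h import *
p=get_state()["tcp_pos"]; ctrl.movel([p[0],p[1],.004],max_speed=.2)
press2(1,-1); press2(3,1); press2(2,1)
E
```

```text
1 [(np.float64(-4.6), np.float64(0.4)), (np.float64(-5.5), np.float64(-0.2)), (np.float64(-6.1), np.float64(6.4))] [-0.0126  0.0008  0.0213] [-0.032  -0.0077  0.0202]
t 15.18
3 [(np.float64(-4.5), np.float64(-0.9)), (np.float64(-5.5), np.float64(0.1)), (np.float64(-6.1), np.float64(6.2))] [-0.0031 -0.0243  0.0209] [0.0112 0.0001 0.0205]
t 16.89
2 [(np.float64(-4.5), np.float64(1.0)), (np.float64(-5.5), np.float64(-0.6)), (np.float64(-6.6), np.float64(0.5)), (np.float64(-7.6), np.float64(1.5)), (np.float64(-8.6), np.float64(0.4)), (np.float64(-9.0), np.float64(3.6))] [-0.0558 -0.032   0.0215] [-0.0586  0.0107  0.0214]
t 19.51
```

Blown tins are 0 and 2, sound tins are 1 and 3. Carrying tin 0 to opening 2 now.

```bash
cat >> h.py <<'E'
T=lambda: round(get_state()["time"],2)
def pick(x,y,th,zg=-.028,up=.13):
    q=quat(th,1); ctrl.movep([x,y,.03],q); ctrl.movel([x,y,zg],max_speed=.15)
    s=get_state(); print("down",s["tcp_pos"].round(4),s["contact_force"].round(1))
    ctrl.close_gripper(40); s=get_state(); print("grip",round(s["width"],4),s["gripper_force"])
    ctrl.movel([x,y,up],max_speed=.25); s=get_state(); print("up",round(s["width"],4),s["contact_force"].round(1),T())
E
python3 - <<'E'
from h import *
p=get_state()["tcp_pos"]; ctrl.movel([p[0],p[1],.05],max_speed=.25); ctrl.ungrasp()
pick(.501,-.1355,-1.585)
q=quat(-np.pi/2,1)
ctrl.movel([.415,0,.13],max_speed=.3); ctrl.movel([.4165,.345,.13],q,max_speed=.35)
ctrl.movel([.4165,.345,.05],max_speed=.2)
for n in("scene","top"):
    im,d=vision.grab_frame(n); cv2.imwrite(f"pics/c_{n}.png",im)
    print(n,blobs(n,im,d,.07,.115,(.35,.46,.26,.41),white=60))
print(T())
a=cv2.imread("pics/c_scene.png")[200:300,130:280];b=cv2.imread("pics/c_top.png")[180:280,130:280]
cv2.imwrite("pics/c.png",np.hstack([cv2.resize(a,None,fx=2.6,fy=4),cv2.resize(b,None,fx=2.6,fy=4)]))
E
```

```text
down [ 0.501  -0.1368 -0.0278] [-0.5 -0.6  0.4]
grip 0.0613 41.68697476387024
up 0.0611 [ 0.   0.5 -1.1] 22.88
scene [{'c': array([0.418, 0.327]), 'L': 105, 'W': 82, 'ang': np.float64(-1.428), 'z': 0.0966, 'n': 363, 'mean': array([0.414, 0.318])}]
top [{'c': array([0.42 , 0.316]), 'L': 77, 'W': 72, 'ang': np.float64(-1.466), 'z': 0.0981, 'n': 402, 'mean': array([0.417, 0.314])}]
25.35
```

View pics/c.png

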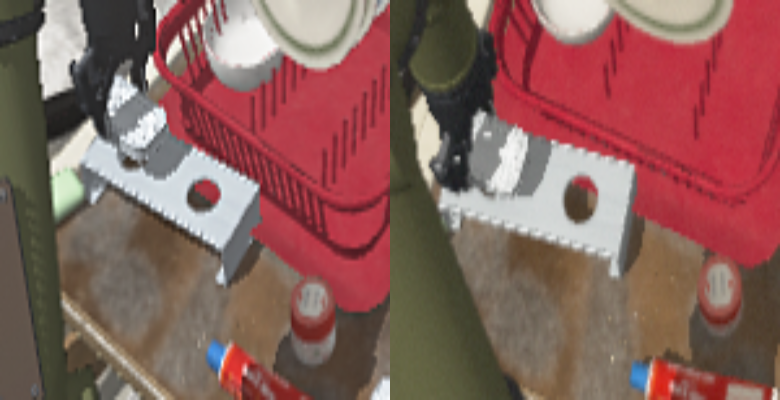

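The picture shows the tin held level above the left opening, clear of the rim. Its measured end (y≈0.277) matches the plan, so I'm lowering it, checking, and fetching tin 2.

Run:
```python
from h import *
x,y=.4165,.345
for z in(.026,.022,.0195):
    ctrl.movel([x,y,z],max_speed=.12); f=get_state()["contact_force"]; print(z,f.round(1))
    if f[2]>5: break
ctrl.ungrasp(); ctrl.movel([x,y,.13],max_speed=.3); s=get_state();print(s["contact_force"].round(1),T())
ctrl.movel([.405,.1,.13],max_speed=.4)
for n in("scene","top"):
    im,d=vision.grab_frame(n)
    print(n,blobs(n,im,d,.06,.085,(.35,.458,.24,.42),white=60),blobs(n,im,d,.013,.032,(.35,.6,-.4,-.09),white=60,amin=200))
print(T())
cv2.imwrite("pics/d.png",cv2.resize(im[160:320,110:410],None,fx=2.6,fy=2.6))
```

```text
0.026 [-0.2 -0.4 -1. ]
0.022 [ 0.4  0.8 -0.8]
0.0195 [-0.9 -0.   4.2]
[-0.8  0.2  0.1] 27.09
scene [{'c': array([0.414, 0.334]), 'L': 116, 'W': 67, 'ang': np.float64(1.57), 'z': 0.0663, 'n': 360, 'mean': array([0.413, 0.332])}] [{'c': array([ 0.397, -0.156]), 'L': 110, 'W': 65, 'ang': np.float64(-1.481), 'z': 0.0198, 'n': 538, 'mean': array([ 0.395, -0.158])}, {'c': array([ 0.499, -0.301]), 'L': 72, 'W': 68, 'ang': np.float64(-1.366), 'z': 0.0211, 'n': 357, 'mean': array([ 0.497, -0.302])}, {'c': array([ 0.393, -0.315]), 'L': 109, 'W': 66, 'ang': np.float64(-1.5), 'z': 0.0201, 'n': 652, 'mean': array([ 0.391, -0.316])}]
top [] [{'c': array([ 0.505, -0.317]), 'L': 110, 'W': 66, 'ang': np.float64(-1.428), 'z': 0.0211, 'n': 544, 'mean': array([ 0.504, -0.317])}, {'c': array([ 0.399, -0.154]), 'L': 110, 'W': 64, 'ang': np.float64(-1.483), 'z': 0.0212, 'n': 560, 'mean': array([ 0.398, -0.155])}, {'c': array([ 0.396, -0.313]), 'L': 110, 'W': 64, 'ang': np.float64(-1.474), 'z': 0.0215, 'n': 590, 'mean': array([ 0.395, -0.313])}]
27.96
```

View pics/d.png

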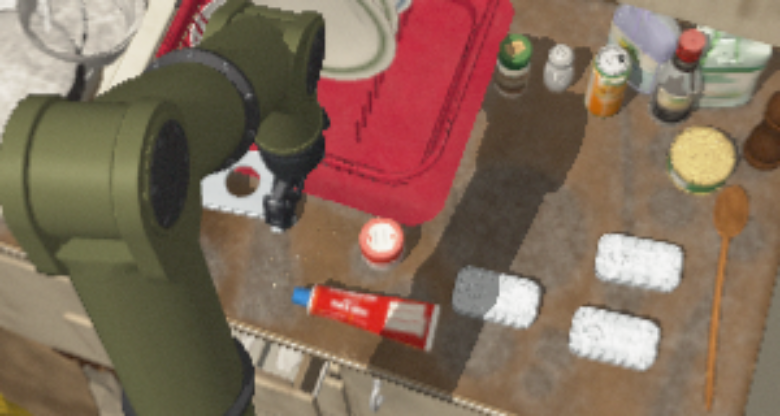

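The picture shows the right opening free and three tins left on the worktop. The placed tin's top reads 0.066–0.0675 m, so it is seated. Now tin 2: set it in front of opening 1, then push it in.

Run:
```python
from h import *
ctrl.movel([.42,-.05,.13],max_speed=.5)
pick(.504,-.317,-1.43)
q=quat(-np.pi/2,1)
ctrl.movel([.42,-.05,.13],q,max_speed=.35); ctrl.movel([.400,.207,.13],max_speed=.35)
ctrl.movel([.400,.207,.03],max_speed=.2)
for z in(.0265,.0245,.023):
    ctrl.movel([.400,.207,z],max_speed=.08); f=get_state()["contact_force"]; print(z,f.round(1))
    if f[2]>3: break
ctrl.ungrasp(); print(get_state()["contact_force"].round(1),T())
ctrl.movel([.400,.207,.07],max_speed=.25)
qp=quat(0,1)   # fingers closing along y
print([None if (r:=ctrl.ik([.34,.207,z],qp)) is None else r.round(2) for z in(.07,.018)])
print([None if (r:=ctrl.ik([.34,.207,z],quat(np.pi,1))) is None else r.round(2) for z in(.07,.018)])
im,d=vision.grab_frame("scene")
print(blobs("scene",im,d,.06,.085,(.34,.458,.1,.42),white=60),T())
cv2.imwrite("pics/e.png",cv2.resize(im[200:300,130:300],None,fx=4,fy=4))
```

```text
down [ 0.5045 -0.3164 -0.0274] [-0.3 -0.9  0. ]
grip 0.0615 42.160969376564026
up 0.061 [ 0.5 -0.4 -1.8] 31.27
0.0265 [ 0.1  0.1 -2.7]
0.0245 [ 1.1  0.2 -1.1]
0.023 [-1.4 -0.2  6.1]
[-0.6 -0.2  0.5] 34.88
[array([-0.55,  0.36, -0.08,  2.25,  0.06,  0.54,  0.9 ]), array([-0.56,  0.46, -0.07,  2.31,  0.09,  0.37,  0.87])]
[array([-1.2 ,  0.49,  0.86,  2.26, -0.63,  0.65, -1.44]), array([-1.08,  0.57,  0.71,  2.31, -0.8 ,  0.52, -1.3 ])]
[{'c': array([0.395, 0.345]), 'L': 114, 'W': 56, 'ang': np.float64(0.979), 'z': 0.0664, 'n': 186, 'mean': array([0.405, 0.353])}, {'c': array([0.398, 0.203]), 'L': 113, 'W': 65, 'ang': np.float64(-1.557), 'z': 0.0696, 'n': 402, 'mean': array([0.396, 0.2  ])}] 35.27
```

View pics/e.png

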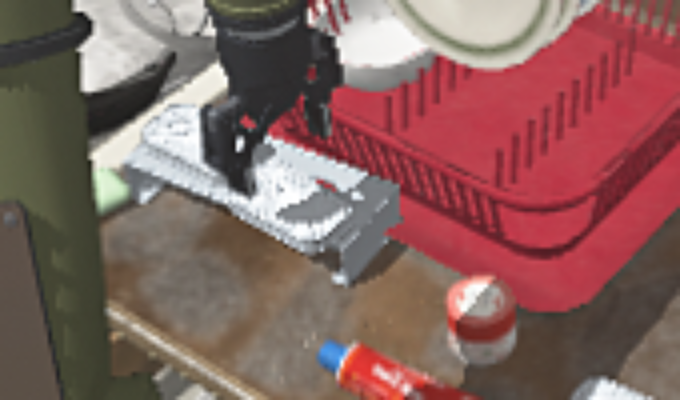

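The picture shows the tin resting on the sheet in front of the right opening. Its measured centre is (0.398,0.203) and its top is 3 mm higher than the seated tin. Pushing it in now.

Run:
```python
from h import *
qp=quat(0,1)
ctrl.movel([.385,.207,.09],max_speed=.3); ctrl.movep([.338,.206,.07],qp); ctrl.movel([.338,.206,.0165],max_speed=.2)
f=get_state()["contact_force"]; print(f.round(1))
ctrl.movel([.352,.206,.0165],max_speed=.1)
for x in(.362,.370,.376,.380,.384,.387):
    ctrl.movel([x,.206,.0165],max_speed=.05); s=get_state(); print(x,s["tcp_pos"].round(4),s["contact_force"].round(1))
    if abs(s["contact_force"][0])>10: break
ctrl.movel([x-.02,.206,.0165],max_speed=.1); ctrl.movel([x-.03,.206,.09],max_speed=.3)
for n in("scene","top"):
    im,d=vision.grab_frame(n)
    print(n,blobs(n,im,d,.06,.085,(.34,.475,.1,.42),white=60))
    if n=="scene":cv2.imwrite("pics/f.png",cv2.resize(im[200:300,130:300],None,fx=4,fy=4))
print(T())
```

```text
[-0.   0.4  0. ]
0.362 [0.3623 0.206  0.0166] [-0.7  0.5  0.3]
0.37 [0.3705 0.2061 0.0165] [ 0.2 -0.2 -0.2]
0.376 [0.3765 0.2061 0.0165] [-0.4 -0.1 -0.1]
0.38 [0.3804 0.206  0.0165] [ 1.2  0.3 -0.3]
0.384 [0.3844 0.206  0.0165] [-0.   0.6  0.6]
0.387 [0.3873 0.206  0.0165] [-0.1  0.1  0. ]
scene [{'c': array([0.411, 0.335]), 'L': 116, 'W': 59, 'ang': np.float64(-1.506), 'z': 0.0659, 'n': 235, 'mean': array([0.406, 0.33 ])}, {'c': array([0.427, 0.19 ]), 'L': 80, 'W': 70, 'ang': np.float64(-1.491), 'z': 0.0661, 'n': 253, 'mean': array([0.427, 0.184])}]
top [{'c': array([0.442, 0.193]), 'L': 103, 'W': 54, 'ang': np.float64(1.147), 'z': 0.0678, 'n': 257, 'mean': array([0.439, 0.189])}]
39.84
```

View pics/f.png

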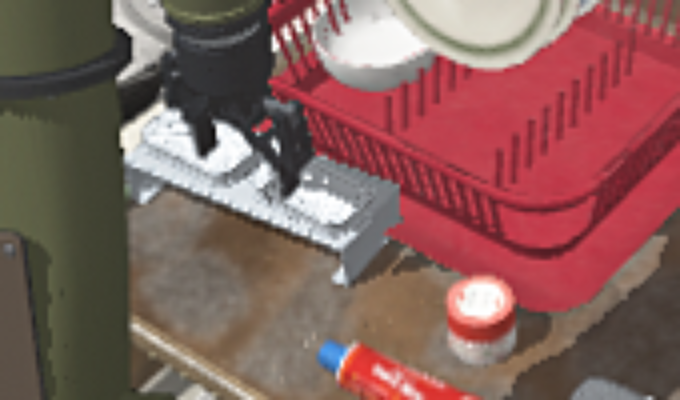

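The picture shows both blown tins lying flush on the stand, with tops level at about 0.066. Next I stack sound tin 3 on tin 1.

Run:
```python
from h import *
th=-1.474
ctrl.movel([.39,.12,.13],max_speed=.4); ctrl.movep([.40,-.1,.13],quat(th,1))
im,d=vision.grab_frame("scene"); print(blobs("scene",im,d,.06,.085,(.34,.475,.1,.42),white=60),blobs("scene",im,d,.04,.056,(.38,.46,-.04,.05)))
pick(.3945,-.314,th,up=.06)
x,y=.398,-.155
ctrl.movel([x,y,.06],max_speed=.3); ctrl.movel([x,y,.0],max_speed=.15)
for z in(-.004,-.006,-.0075):
    ctrl.movel([x,y,z],max_speed=.06); f=get_state()["contact_force"]; print(z,f.round(1))
    if f[2]>3: break
ctrl.ungrasp(); ctrl.movel([x,y,.06],max_speed=.2); ctrl.movel([.40,-.36,.15],max_speed=.5)
for n in("scene","top"):
    im,d=vision.grab_frame(n)
    print(n,blobs(n,im,d,.034,.05,(.3,.5,-.3,-.06),white=60), blobs(n,im,d,.06,.085,(.34,.475,.1,.42),white=60),blobs(n,im,d,.04,.056,(.38,.46,-.04,.05)))
    cv2.imwrite(f"pics/g_{n}.png",im)
a=cv2.imread("pics/g_scene.png")[210:350,140:340]; b=cv2.imread("pics/g_top.png")[180:320,140:340]
cv2.imwrite("pics/g.png",np.hstack([cv2.resize(a,None,fx=2,fy=4),cv2.resize(b,None,fx=2,fy=4)])); print(T())
```

```text
[{'c': array([0.416, 0.332]), 'L': 111, 'W': 68, 'ang': np.float64(-1.529), 'z': 0.0658, 'n': 310, 'mean': array([0.416, 0.326])}, {'c': array([0.426, 0.205]), 'L': 114, 'W': 65, 'ang': np.float64(1.568), 'z': 0.0664, 'n': 395, 'mean': array([0.425, 0.203])}] [{'c': array([0.413, 0.006]), 'L': 57, 'W': 56, 'ang': np.float64(1.111), 'z': 0.0496, 'n': 201, 'mean': array([0.411, 0.004])}]
down [ 0.3951 -0.3133 -0.0274] [-0.5 -0.1  0.6]
grip 0.0613 42.821996212005615
up 0.0608 [ 0.1  0.4 -2.1] 43.5
-0.004 [-1.  -0.7 -1.8]
-0.006 [0.3 0.  1.7]
-0.0075 [-4.   2.2 30.2]
scene [{'c': array([ 0.396, -0.157]), 'L': 111, 'W': 67, 'ang': np.float64(-1.506), 'z': 0.0404, 'n': 550, 'mean': array([ 0.395, -0.158])}] [{'c': array([0.426, 0.2  ]), 'L': 103, 'W': 66, 'ang': np.float64(1.55), 'z': 0.0663, 'n': 347, 'mean': array([0.426, 0.198])}] [{'c': array([0.413, 0.006]), 'L': 58, 'W': 56, 'ang': np.float64(1.413), 'z': 0.0503, 'n': 199, 'mean': array([0.411, 0.004])}]
top [{'c': array([ 0.398, -0.155]), 'L': 110, 'W': 66, 'ang': np.float64(-1.445), 'z': 0.042, 'n': 563, 'mean': array([ 0.398, -0.155])}] [{'c': array([0.418, 0.334]), 'L': 113, 'W': 65, 'ang': np.float64(-1.565), 'z': 0.0679, 'n': 514, 'mean': array([0.417, 0.334])}, {'c': array([0.43 , 0.207]), 'L': 110, 'W': 70, 'ang': np.float64(-1.539), 'z': 0.0678, 'n': 527, 'mean': array([0.428, 0.206])}] []
47.05
```

View pics/g.png

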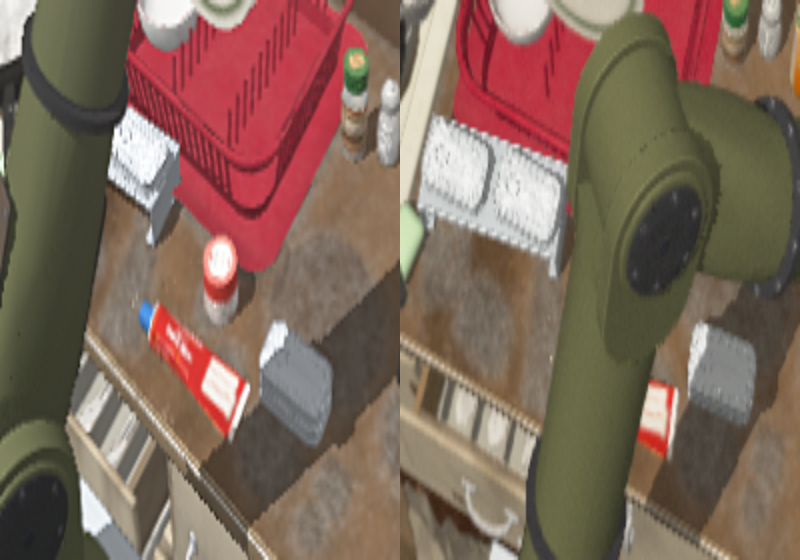

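The picture shows the stack square at (0.397,-0.156) with its top at 0.042. Both blown tins lie flat at 0.0678, within about 4 mm of the openings, and the pot hasn't moved. Handing in.

```bash
python3 -c "
from station import ticket
print(ticket.close_job())"
```

```text
the job is handed in; nothing more can be done
None
```

The job is handed in at about 47 s of the 72 s: both blown tins lie flat and seated over the stand's two openings, the two sound ones are stacked squarely on the worktop, and the pot stands where it was; the verdict was not reported back.

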